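Start the rye in the toaster

TASK

The toaster has a lever for each slot, and the dark rye takes longer than the white bread, so start the rye first: with your fingertips push the lever on the rye's side all the way down past its catch, then let it come back up against the catch so that it stays down with the slice lowered, and take your hand away. Leave the white slice's lever up, do not force or grip the lever, do not touch the bread, and do not knock the mug, plate or tin.

Things in the scene. Friction and masses are not known exactly. Their poses are not given: they have to be found in the camera images.
- toaster: Cream toaster, black ends, 250 (x) by 200 (y) by 160 mm high, fixed. Origin: centre of its underside on the worktop. x points along it away from the robot (turned up to 0.35 rad), y left, z up. Two slots 140 by 26 mm open upwards at y = +45 mm (left) and -45 mm (right), a slice in each, either way round. The end at x = -125 mm, towards the robot, has a lever for each slot.
- lever_left (a joint): How far down (m) the left slot's lever and rack are: 0 up (start), 0.034 latched, 0.042 bottom stop. A spring lifts it: net about 5 N at the top, 9 N at the bottom, about 3 N more from 0.018 to 0.032, riding over the catch. Let go before 0.034 it springs up; pushed to 0.037 or more and let go, it rises to 0.034 and stays. The red button below it (72 mm high, 9 mm proud) frees it again.
- lever_right (a joint): The same for the lever and rack of the right slot (y = -45 mm).
- pad_left (a point): Middle of the flat top of the left lever's aluminium pad; moves with it: 150 mm above the worktop when up, 108 mm at the bottom stop. The pad is 40 mm wide along the toaster's y, stands out 45 mm from the end face, 12 mm thick; this point is 24 mm out from the face. Behind it the toaster rises to 160 mm. Axes as the toaster's.
- pad_right (a point): The same for the right lever's pad. The two pads' centres are 90 mm apart, with 50 mm of space between the pads.
- rye_slice_center (a point): Centre of the dark brown slice of rye bread with a domed top, 105 mm wide, 95 mm high, 18 mm thick, loose, standing on edge along its slot on the rack; its top looks 20 mm out of the slot while its lever is up. Moves down with the rack of its slot.
- white_slice_center (a point): Centre of the pale slice of white bread with a golden crust, same size, in the other slot.
- mug: White dotted mug, 93 mm high, loose, to the left of the toaster. Origin at the centre of its underside.
- plate: Blue plate, 190 mm across, 18 mm high, loose, on the right in front. Origin at the centre of its underside.
- tin: Round green tin with a gold lid, 75 mm across, 58 mm high, loose, on the right of the toaster. Origin at the centre of its underside.
Mind the look-alikes: they are no part of the job. Of the things like the part that bears rye_slice_center, leave any that is red; of the rest the smaller one is meant. What is shaped like the part that bears white_slice_center but red is not meant.

How it is judged (in metres and radians):
On the way:
1. the fingers push the lever on the rye's side down past its catch (((y of rye_slice_center in the frame of toaster above 0 m and value of joint lever_left above 0.0355 m and contact force between the fingers and lever_left above 0.5 N) or (y of rye_slice_center in the frame of toaster below 0 m and value of joint lever_right above 0.0355 m and contact force between the fingers and lever_right above 0.5 N))), for 0.05 s.
At the end, for the whole second after the job is handed in: The lever on the rye's side rests against its catch (30 to 36.5 mm down) with nothing holding it, the rye slice is lowered into its slot (centre 88 to 110 mm above the worktop) and still, and the white slice and its lever are up (lever within 4 mm of its top) (((y of rye_slice_center in the frame of toaster above 0 m and value of joint lever_left between 0.03 and 0.0365 m and value of joint lever_right below 0.004 m) or (y of rye_slice_center in the frame of toaster below 0 m and value of joint lever_right between 0.03 and 0.0365 m and value of joint lever_left below 0.004 m)) and z of rye_slice_center in the frame of toaster between 0.088 and 0.11 m and z of white_slice_center in the frame of toaster above 0.122 m and linear speed of rye_slice below 0.02 m/s); the robot touches nothing.
It fails at once if the white slice's lever is pushed down more than 12 mm ((y of rye_slice_center in the frame of toaster above 0 m and value of joint lever_right above 0.012 m) or (y of rye_slice_center in the frame of toaster below 0 m and value of joint lever_left above 0.012 m)).
It fails at once if the robot touches the bread (more than 1 N), or a slice is lifted 30 mm above where it stood (contact force between any of the fingers, the arm and rye_slice above 1 N or contact force between any of the fingers, the arm and white_slice above 1 N or z of any of rye_slice_center, white_slice_center in the frame of toaster above 0.1625 m).
It fails at once if a lever is gripped by both its sides or hooked from below ((contact force between the fingers and lever_left_c2 above 1.5 N and contact force between the fingers and lever_left_c3 above 1.5 N) or (contact force between the fingers and lever_right_c2 above 1.5 N and contact force between the fingers and lever_right_c3 above 1.5 N) or contact force between the fingers and lever_left_c4 above 1.5 N or contact force between the fingers and lever_right_c4 above 1.5 N).
It fails at once if a lever is forced with more than 60 N (contact force between any of the fingers, the arm and lever_left above 60 N or contact force between any of the fingers, the arm and lever_right above 60 N).
It fails at once if the mug, plate or tin is moved more than 20 mm (distance of any of mug, plate, tin from where it was at the start of the episode above 0.02 m).
It also fails if it takes over 32 s, if anything falls off the work surface, if the arm or the gripper's body presses on something with over 40 N, if the wrist force passes 120 N, or if a joint passes its speed limit or range.

ROBOT

A 6-joint arm with a two-finger parallel gripper is mounted at the origin on a cart in front of the work surface, level with it; the furniture and walls round the work are solid. World frame = base frame: x ahead of the robot, y to its left, z up, the work surface at z = 0. Lengths are in mm, angles in rad, forces in N, time in s.
With the tool pointing down it reaches from about 275 to 750 mm from the base axis. Payload 10.2 kg.
Tool frame: the origin (TCP) lies between the finger pads; the fingertips stand 11 mm ahead of it and the grasp point (between the pads) lies 8 mm behind it (ctrl.tip_extent is the distance from the TCP to the fingertips, in mm); z points along the fingers, y is the direction in which the jaws open and shut (so a half turn about z gives the same grasp; the last joint's range is limited). The gripper opens to 85 mm and grips with 20 to 120 N. Pads are 22 mm wide; open, the fingers measure 114 mm over their backs; the gripper's body (76 mm by 85 mm) begins 54 mm behind the grasp point. The pads swing forward as they close: fully open they stand 13 mm farther back than shut.
Start: joints at [-1.557, 0.313, 1.498, -0, 1.331, -0.223], TCP at [123.148, -510.358, 206.094] pointing down, gripper open.
Joint ranges: [-2.94, 2.94], [-0.97, 2.17], [0.19, 2.56], [-1.23, 4.37], [0.02, 3.11], [-2.88, 2.88]. Speed limits (rad/s): [2.39, 2.39, 3.01, 3.14, 3.14, 3.14].

INTERFACE

Orientations are given as a unit quaternion [w, x, y, z].
In Python, from rig import ctrl gives the robot as it stands.
- The arm moves only by the tool apply_moves, never from a script. Its argument "commands" is a list of rows, each a list of 5 numbers: the finger opening in cm, from 0 to 8.54, then the shift along the tool's x, y, z in cm, then the turn about the tool's z in rad. In form: [[jaw, dx, dy, dz, roll], ...]. A call has 1 to 12 rows; each row shifts and turns the commanded pose from where the row before left it, along the tool's axes as they then stand; what a row does not reach is not made up. A row lasts 1/12 s, in which the tool goes at most 41.7 mm and 7.16 degrees, less where a joint would pass 70% of its speed; a pose out of reach is approached as far as the arm can. A call with a gripper value outside its range is refused whole. The fingers move at their own pace and stop on an object; "squeeze" is the grip in N (left out, the last holds). Time passes only in rows, so rows that do not move let the fingers close. It gives the time, the measured TCP pose, the force and the opening at its end, in the units of the state.
- ctrl.sense(): the state, without advancing time (a new reading comes with each control period).
- ctrl.capture(name): name is "scene" or "side" or "wrist"; returns the picture (384x512x3 uint8, red, green, blue); there is no depth.
- ctrl.camera_info(name): a dict with "fov_y" (degrees; the focal length in pixels is half the picture's height over the tangent of half this angle, whatever the lens; pixels are square), "cx", "cy" (the principal point, pixels), "dist_coeffs" ([k1, k2, p1, p2, k3] as OpenCV has them; the pictures are not rectified), "camera_from_world" (4x4, takes a point from world to camera coordinates). Camera axes: x right, y down, z forward; pixel columns grow to the right and rows downward; lengths in mm; the calibration is good to about 2 mm. A picture is of the moment at which its call begins: read the wrist's pose just before it. camera_info takes no time and is no camera call; for the wrist camera it gives the pose at the moment of the call.
- ctrl.finish_job(): hands the job in, once; it reports no verdict.
The state is a dict: "time_s": time; "joints": joint angles; "dq": joint speeds; "tau": joint torques, N m; "eef_pos": TCP position; "ee_rot": TCP orientation; "force": force on the tool from outside, world axes, zero at the start; "wrist_torque": the same for the moment, N m; "grip_width": opening from 0.0 (shut) to 1.0 (fully open).
Only numpy, scipy, OpenCV 4.12 (cv2) and the standard library are available. Lean on these libraries where they do the work, as an engineer would, in place of code of your own. Each camera call takes 0.05 s, during which the arm holds its last target.

## Working session

There is one attempt and no reset: what is moved stays moved. The work goes in short steps, Python scripts to look and compute and a tool call to move; the robot and the scene stay as the last step left them, time stands still between calls to the robot, and variables do not carry over. Pictures are saved under pics/ and viewed, and the job is handed in when it is done.

Besides the shell and the picture viewer there is one more tool, called after "Call:" as name([rows], argument=value, ...), one row to a line, values as JSON. apply_moves: Moves the arm, as the interface text tells. Its arguments: {"type":"object","properties":{"commands":{"type":"array"},"squeeze":{"type":"number"}},"required":["commands"]}

```bash
mkdir -p pics; cat > h.py <<'E'
import numpy as np, cv2
from rig import ctrl
def K(i):
    f=192/np.tan(np.radians(i["fov_y"])/2); return np.array([[f,0,i["cx"]],[0,f,i["cy"]],[0,0,1]])
def ray(i,uv):
    p=cv2.undistortPoints(np.array([[uv]],float),K(i),np.array(i["dist_coeffs"],float))[0,0]
    T=np.array(i["camera_from_world"]);R=T[:3,:3];o=-R.T@T[:3,3]
    return o,R.T@np.array([p[0],p[1],1])
def onz(i,uv,z):
    o,d=ray(i,uv);return o+d*(z-o[2])/d[2]
def proj(i,P):
    T=np.array(i["camera_from_world"]);r=cv2.Rodrigues(T[:3,:3])[0]
    return cv2.projectPoints(np.array(P,float).reshape(-1,3),r,T[:3,3],K(i),np.array(i["dist_coeffs"],float))[0][:,0]
E
python3 - <<'E'
from h import *
print(ctrl.sense())
for n in ["scene","side","wrist"]:
    im=ctrl.capture(n);cv2.imwrite(f"pics/{n}0.png",im[:,:,::-1])
    i=ctrl.camera_info(n);print(n,i["fov_y"],i["cx"],i["cy"],i["dist_coeffs"],ray(i,(256,192)))
E
```

```text
{'time_s': 0.0, 'joints': array([-1.55741611e+00,  3.13445219e-01,  1.49843289e+00, -3.23583013e-05,
        1.33100591e+00, -2.23376447e-01]), 'dq': array([-8.96042924e-04,  4.41113020e-04, -1.10911070e-03,  1.20188572e-03,
       -1.60970412e-03, -7.70175650e-05]), 'tau': array([-2.04847056e-03, -4.12263644e+01, -2.59745264e+01, -2.89506679e-04,
        4.10030087e-03,  1.15708019e-06]), 'eef_pos': array([ 123.12669489, -510.0585127 ,  205.53912449]), 'ee_rot': array([-6.43773186e-04,  9.93000802e-01,  1.18105846e-01,  5.20437103e-05]), 'force': array([-1.08690161,  0.1742329 ,  0.03640683]), 'wrist_torque': array([-0.03533683, -0.00438168,  0.0302444 ]), 'grip_width': 0.9991669061730001}
scene 50.900047532429284 256.3051882223864 191.84782666036946 [-0.13949781  0.          0.          0.          0.        ] (array([1113.93035991, -911.45161885, 1081.01676273]), array([-0.40075905,  0.61499012, -0.67910239]))
side 43.774675511561426 261.73618696880226 191.14540539275217 [-0.18087395  0.          0.          0.          0.        ] (array([ 548.29446248, -997.59677659,  973.3590669 ]), array([-0.01188821,  0.73061472, -0.68279431]))
wrist 61.64199983649752 255.49778239073922 191.78512944811231 [-0.07433893  0.          0.          0.          0.        ] (array([ 192.14625038, -493.32316066,  372.93342499]), array([-0.27031122, -0.06657325, -0.96047006]))
```

View pics/scene0.png

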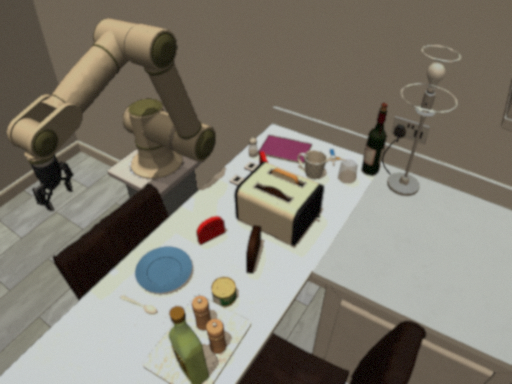

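View pics/side0.png

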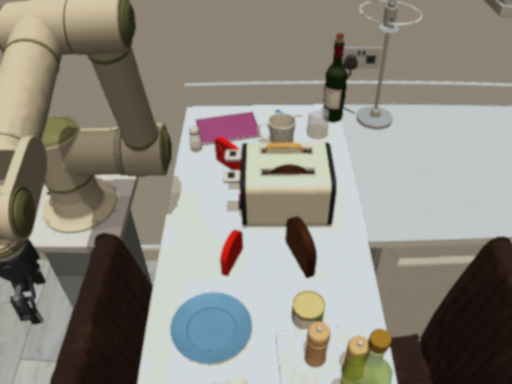

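View pics/wrist0.png

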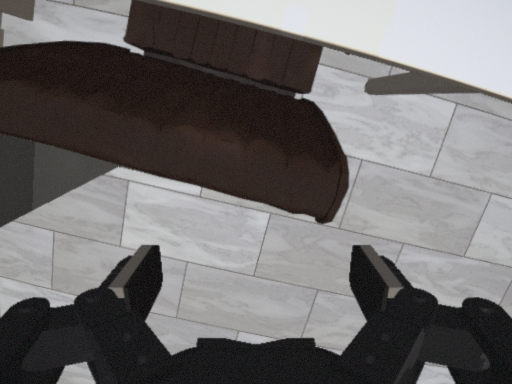

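The side view shows the toaster at about (288,183). The dark slice (290,170) is in the near slot and the pale slice (283,147) is in the far one. Loose look-alikes are a brown slice at (300,247) and red ones at (232,252) and (225,150). Next is a close crop.

```bash
python3 - <<'E'
import cv2
a=cv2.imread("pics/side0.png")[125:235,205:345];cv2.imwrite("pics/c1.png",cv2.resize(a,None,fx=5,fy=5,interpolation=2))
a=cv2.imread("pics/scene0.png")[120:250,210:340];cv2.imwrite("pics/c2.png",cv2.resize(a,None,fx=4.5,fy=4.5,interpolation=2))
E
```

```text
(no output)
```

View pics/c1.png

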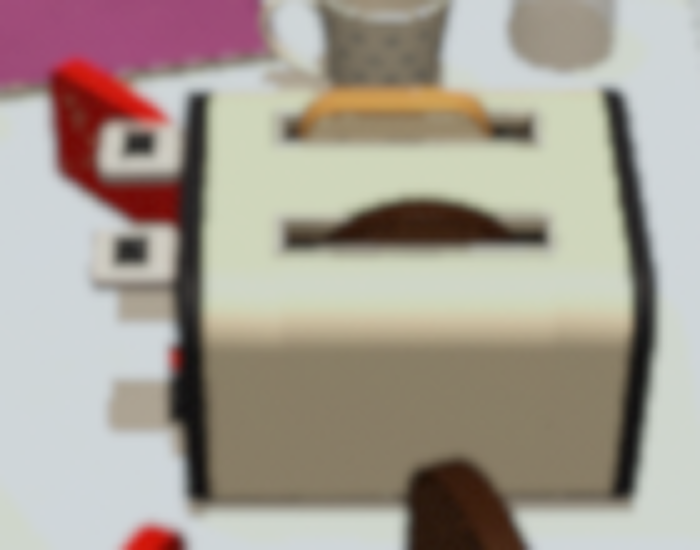

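View pics/c2.png

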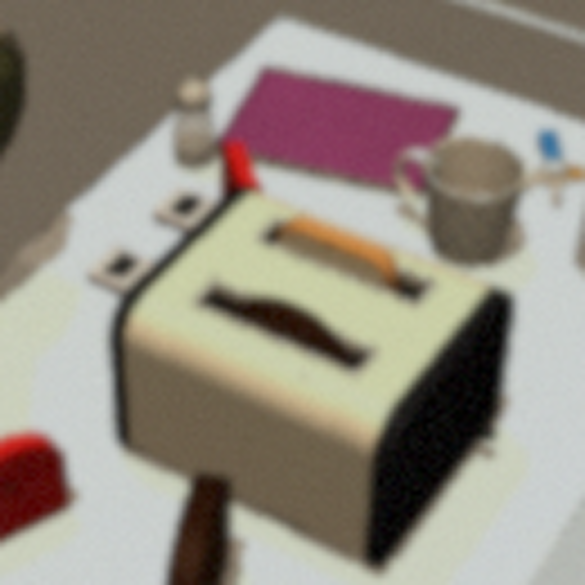

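The crops confirm that the domed dark slice is in the near (right, -y) slot and the golden-crusted one in the far slot. The loose brown slice at (300,247) and the red ones are decoys. The right lever's pad mark is at about (231,175) in the side view and (237,179) in the scene view. Next I triangulate.

```bash
python3 - <<'E'
from h import *
I={n:ctrl.camera_info(n) for n in["scene","side"]}
def tri(a,b):
    o1,d1=ray(I["scene"],a);o2,d2=ray(I["side"],b)
    A=np.stack([d1,-d2],1);s=np.linalg.lstsq(A,o2-o1,rcond=None)[0]
    p,q=o1+s[0]*d1,o2+s[1]*d2;return (p+q)/2,np.linalg.norm(p-q)
def mark(n,guess):
    im=ctrl_im[n];g=cv2.cvtColor(im,cv2.COLOR_BGR2GRAY).astype(float)
    x,y=map(int,guess);r=3;w=np.clip(120-g[y-r:y+r+1,x-r:x+r+1],0,None)
    Y,X=np.mgrid[y-r:y+r+1,x-r:x+r+1];return ((w*X).sum()/w.sum(),(w*Y).sum()/w.sum())
ctrl_im={n:cv2.imread(f"pics/{n}0.png") for n in I}
P={}
for k,a,b in [("near",(237,179),(231,175)),("far",(251,166),(233,154))]:
    a2,b2=mark("scene",a),mark("side",b)
    P[k]=tri(a2,b2);print(k,np.round(a2,1),np.round(b2,1),P[k],onz(I["scene"],a2,150),onz(I["side"],b2,150))
d=P["far"][0]-P["near"][0];print(np.linalg.norm(d),"yaw",np.arctan2(-d[0],d[1]))
# slot ends, side: near slot corners; toaster z=160
c=lambda x,y:(205+x/5,125+y/5)
for uv in[(283,234),(549,232),(283,127),(535,130)]:print("slot",onz(I["side"],c(*uv),160))
c2=lambda x,y:(210+x/4.5,120+y/4.5)
for uv in[(207,297),(366,357),(270,231),(425,290)]:print("slot sc",onz(I["scene"],c2(*uv),160))
E
```

```text
near [236.6 178.6] [230.7 174.7] (array([467.12814786, -43.65402213, 146.60772195]), np.float64(1.0334346934479062)) [469.08996549 -46.12644635 150.        ] [467.61965161 -48.33145835 150.        ]
far [251.  165.3] [232.4 153.2] (array([468.54994032,  47.44261313, 145.98313277]), np.float64(0.39605085693318337)) [471.47411344  43.05084064 150.        ] [468.87565955  42.67741767 150.        ]
91.10987081843872 yaw -0.015606251780702633
slot [548.96168265 -50.39842123 160.        ]
slot [688.03480163 -52.18580767 160.        ]
slot [549.98256111  40.00610586 160.        ]
slot [688.45609409  33.96309769 160.        ]
slot sc [554.12033747 -51.9723282  160.        ]
slot sc [688.26093031 -45.35025826 160.        ]
slot sc [554.14743788  40.32413699 160.        ]
slot sc [690.6245034   43.30905747 160.        ]
```

Both cameras agree that pad_right is at about (468,-47,150). The pads measure 91 mm apart against 90 given, and the yaw is about 0. The slot height and centre at x of about 620 are also consistent. I'll raise, shut the jaws and square up the tool.

Call:
apply_moves([
  [0,0,0,-2.5,0],
  [0,0,0,-2.5,0],
  [0,0,0,-2.5,0.08],
  [0,0,0,-2.5,0.08],
  [0,0,0,0,0.077],
  [0,0,0,0,0],
])

```text
time_s: 0.65
eef_pos: [123.2, -510.6, 307.0]
ee_rot: [0.001, 1.0, -0.001, 0.0]
force: [-0.0, 0.6, -0.1]
grip_width: 0.144
```

Call:
apply_moves([
  [0,2.1,-2.9,0,0],
  [0,2.1,-2.9,0,0],
  [0,2.1,-2.9,0,0],
  [0,2.1,-2.9,0,0],
  [0,2.1,-2.9,0,0],
  [0,2.1,-2.9,0,0],
  [0,2.1,-2.9,0,0],
  [0,2.1,-2.9,0,0],
  [0,2.1,-2.9,0,0],
  [0,2.1,-2.9,0,0],
  [0,2.1,-2.9,0,0],
  [0,2.1,-2.9,0,0],
])

```text
time_s: 1.65
eef_pos: [375.6, -160.5, 305.3]
ee_rot: [-0.0, 1.0, 0.001, -0.001]
force: [0.0, -1.5, 0.4]
grip_width: -0.006
```

Call:
apply_moves([
  [0,2.1,-2.9,0,0],
  [0,2.1,-2.9,0,0],
  [0,2.1,-2.9,0,0],
  [0,1,-2.9,0,0],
  [0,0,0,0,0],
  [0,0,0,0,0],
])

```text
time_s: 2.15
eef_pos: [448.1, -45.3, 305.0]
ee_rot: [-0.0, 1.0, 0.002, -0.001]
force: [0.3, -0.5, -0.7]
grip_width: 0.001
```

```bash
python3 - <<'E'
from h import *
s=ctrl.sense();print(s["time_s"],s["eef_pos"],s["ee_rot"],s["grip_width"],s["force"])
for n in["wrist","side"]:
    i=ctrl.camera_info(n);im=ctrl.capture(n)[:,:,::-1].copy()
    cv2.imwrite(f"pics/{n}1.png",im)
    print(n,proj(i,[[468,-47,150],[468,43,150],[463,-47,150]]).round(1))
E
```

```text
2.15 [448.12834627 -45.26751799 305.04572118] [-3.27472863e-04  9.99996513e-01  2.39900303e-03 -1.05443949e-03] 0.000768549315094868 [ 0.34176241 -0.46906376 -0.67107855]
wrist [[257.6 151.3]
 [168.7 151.1]
 [257.6 156.2]]
side [[230.9 174.4]
 [232.1 153.1]
 [229.  174.4]]
```

View pics/wrist1.png

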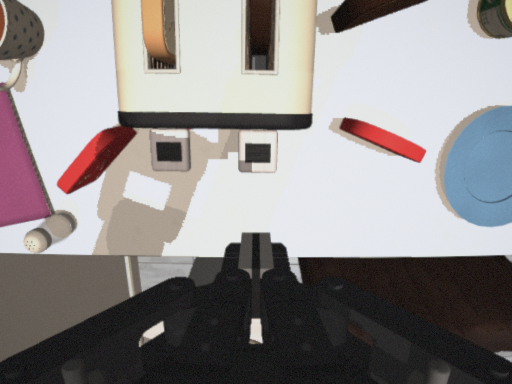

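View pics/side1.png

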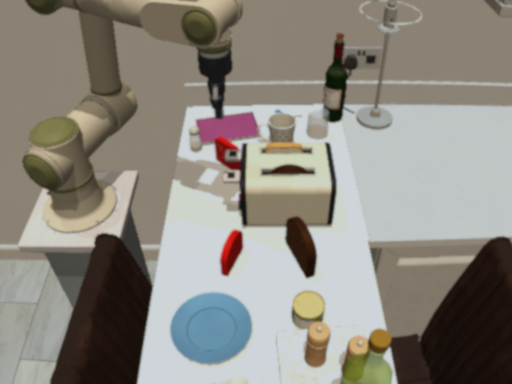

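The wrist view puts the right lever's mark at (258,152.5), against a predicted (257.6,151.3), so the pad position is confirmed. Next I move 15 mm forward and descend to just above the pad.

Call:
apply_moves([
  [0,1.5,0.2,0,0],
  [0,0,0,-0.0,0],
  [0,0,0,2.5,0],
  [0,0,0,2.5,0],
  [0,0,0,2.5,0],
  [0,0,0,2.5,0],
  [0,0,0,2,0],
  [0,0,0,1,0],
  [0,0,0,0,0],
  [0,0,0,0,0],
  [0,0,0,0,0],
])

```text
time_s: 3.17
eef_pos: [463.4, -49.0, 177.0]
ee_rot: [0.0, 1.0, -0.0, 0.001]
force: [-0.3, 1.0, -0.4]
grip_width: -0.001
```

```bash
python3 - <<'E'
from h import *
s=ctrl.sense();print(s["time_s"],s["eef_pos"],s["ee_rot"],s["grip_width"],s["force"])
out=[]
for n,c in[("wrist",(60,60,400,320)),("side",(185,90,345,218))]:
    im=ctrl.capture(n)[:,:,::-1][c[1]:c[3],c[0]:c[2]]
    out.append(cv2.resize(im,(400,int(400*im.shape[0]/im.shape[1])),interpolation=2))
h=min(o.shape[0] for o in out);cv2.imwrite("pics/p2.png",np.hstack([o[:h] for o in out]))
E
```

```text
3.1667 [463.42492699 -49.032604   177.03658397] [ 2.79771001e-04  9.99999662e-01 -3.77506689e-04  6.75154526e-04] -0.0005156828605243887 [-0.27100922  0.95115487 -0.36747954]
```

View pics/p2.png

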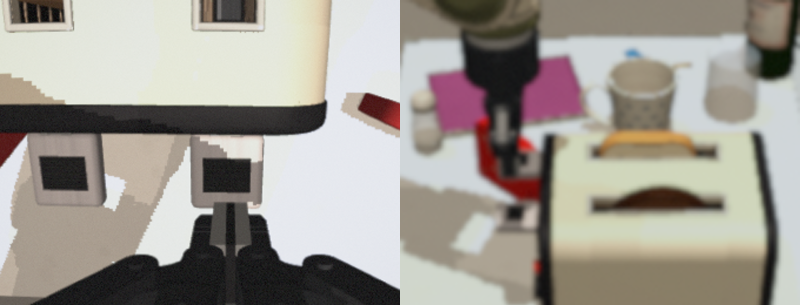

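The shut fingertips are centred over the right pad, at crop (228,210). I'll press down slowly while watching force.

Call:
apply_moves([
  [0,0,0,0.6,0],
  [0,0,0,0.6,0],
  [0,0,0,0.6,0],
  [0,0,0,0.5,0],
  [0,0,0,0,0],
  [0,0,0,0,0],
])

```text
time_s: 3.77
eef_pos: [463.1, -48.4, 152.8]
ee_rot: [-0.0, 1.0, -0.0, -0.0]
force: [0.7, -0.4, 0.7]
grip_width: 0.003
```

The force is only 0.7 N where about 6 N was expected, so I'll look before going further.

```bash
python3 - <<'E'
from h import *
s=ctrl.sense();print(s["time_s"],s["eef_pos"],s["grip_width"],s["force"],s["tau"],s["wrist_torque"])
out=[]
for n,c in[("wrist",(60,60,400,320)),("side",(205,110,285,171+10))]:
    im=ctrl.capture(n)[:,:,::-1];cv2.imwrite(f"pics/{n}3.png",im);im=im[c[1]:c[3],c[0]:c[2]]
    out.append(cv2.resize(im,(400,int(400*im.shape[0]/im.shape[1])),interpolation=2))
h=min(o.shape[0] for o in out);cv2.imwrite("pics/p3.png",np.hstack([o[:h] for o in out]))
i=ctrl.camera_info("wrist");print(proj(i,[[463,-48,142]]))
E
```

```text
3.7667 [463.11811368 -48.36551621 152.77217524] 0.0032190408046998396 [ 0.72119075 -0.36268663  0.69196893] [-1.26287228e-02 -3.50681126e+01 -2.36012399e+01 -5.47686541e-04
 -3.76941345e-02 -3.21065199e-04] [ 0.02187146 -0.04169554  0.00082382]
[[255.2114069  223.64669108]]
```

View pics/p3.png

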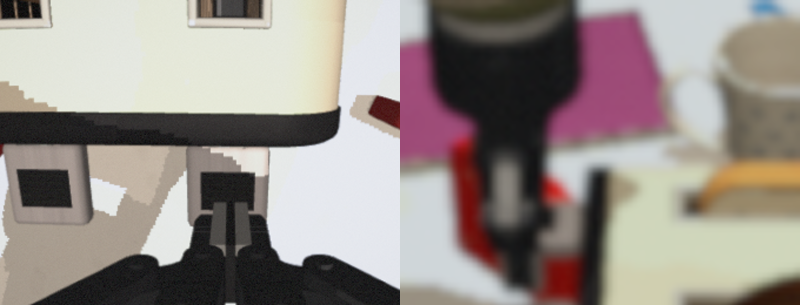

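```bash
python3 - <<'E'
from h import *
print(ctrl.tip_extent)
im=cv2.imread("pics/side3.png")[140:200,205:285];cv2.imwrite("pics/p3b.png",cv2.resize(im,None,fx=9,fy=9,interpolation=2))
i=ctrl.camera_info("side");print(proj(i,[[463,-48,142],[463,-48,150],[463,-48,160]]))
E
```

```text
11.0
[[229.1440262  176.93785529]
 [228.96774377 174.65250364]
 [228.74565325 171.76841234]]
```

View pics/p3b.png

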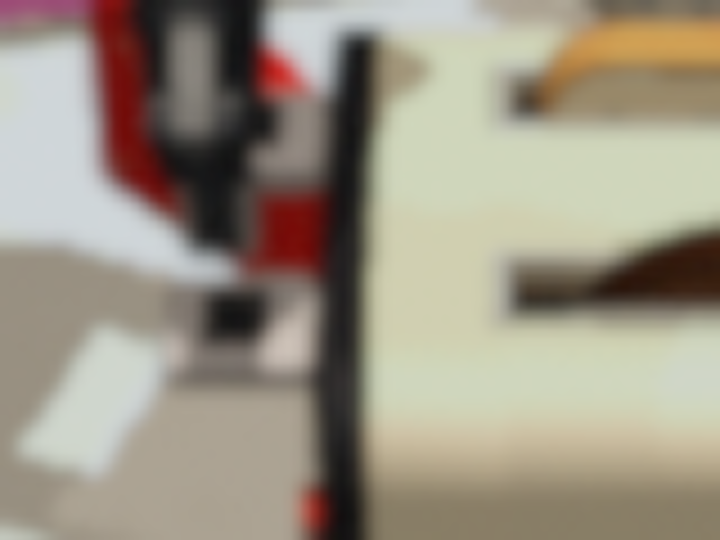

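```bash
python3 - <<'E'
from h import *
im=ctrl.capture("scene")[:,:,::-1];cv2.imwrite("pics/scene4.png",im)
a=im[90:190,190:290];b=cv2.imread("pics/wrist3.png")[180:300,195:315]
cv2.imwrite("pics/p4.png",np.hstack([cv2.resize(a,(400,400),interpolation=2),cv2.resize(b,(400,400),interpolation=2)]))
i=ctrl.camera_info("scene");print(proj(i,[[463,-48,142],[463,-48,175]]))
i=ctrl.camera_info("wrist");print(proj(i,[[463,-48,142],[463,-48,175],[474,-48,142],[474,-48,175]]))
E
```

```text
[[235.0077425  180.0090345 ]
 [234.60116392 172.88078743]]
[[255.19246308 223.64400844]
 [255.17197868 248.31990514]
 [255.18992062 206.12099514]
 [255.16828051 227.80378637]]
```

View pics/p4.png

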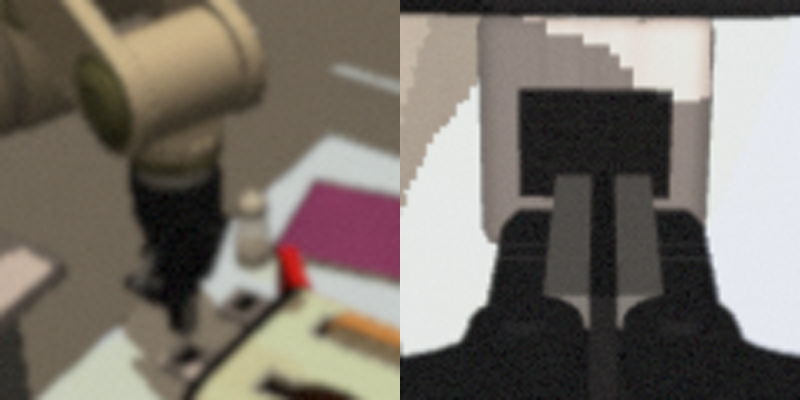

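```bash
python3 - <<'E'
from h import *
im=cv2.imread("pics/side3.png")[60:200,165:285];im=cv2.resize(im,None,fx=4.2,fy=4.2,interpolation=2)
im=cv2.convertScaleAbs(im,alpha=2.2,beta=20)
i=ctrl.camera_info("side")
for z in[142,152.8,175,215,250,280,320]:
    u=(proj(i,[[463,-48,z]])[0]-[165,60])*4.2
    cv2.circle(im,tuple(int(v) for v in u),3,(255,0,255),-1);cv2.putText(im,str(z),(int(u[0])+60,int(u[1])+4),0,.45,(0,160,0),1)
cv2.imwrite("pics/p5.png",im)
E
```

```text
(no output)
```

View pics/p5.png

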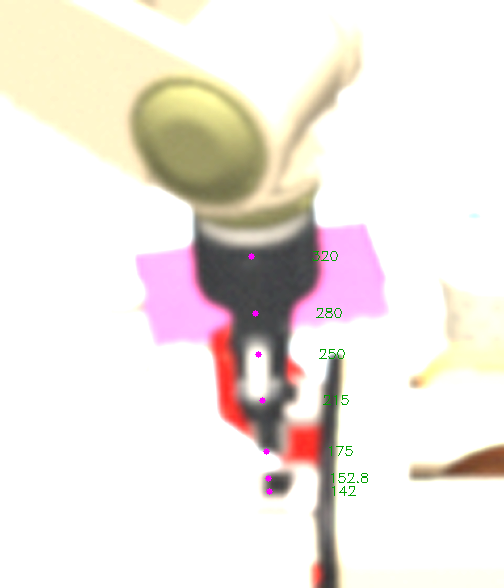

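All three views put the fingertips near z = 175 while the TCP reads 153, so the given tip extent does not hold here. The lever has not moved, and the wide body is about 100 mm above the tips, which leaves clearance. I'll keep descending in small steps, guided by force.

Call:
apply_moves([
  [0,0,0,0.5,0],
  [0,0,0,0.5,0],
  [0,0,0,0.5,0],
  [0,0,0,0,0],
  [0,0,0,0,0],
])

```text
time_s: 4.33
eef_pos: [463.1, -48.4, 137.7]
ee_rot: [-0.0, 1.0, -0.0, -0.0]
force: [-0.3, -0.4, -0.0]
grip_width: 0.003
```

Call:
apply_moves([
  [0,0,0,0.4,0],
  [0,0,0,0.4,0],
  [0,0,0,0,0],
  [0,0,0,0,0],
])

```text
time_s: 4.67
eef_pos: [463.1, -48.4, 129.9]
ee_rot: [-0.0, 1.0, -0.0, -0.0]
force: [0.1, 0.5, 0.5]
grip_width: 0.002
```

Call:
apply_moves([
  [0,0,0,0.3,0],
  [0,0,0,0.3,0],
  [0,0,0,0,0],
  [0,0,0,0,0],
])

```text
time_s: 5.0
eef_pos: [463.4, -48.5, 124.4]
ee_rot: [0.0, 1.0, -0.0, 0.0]
force: [-0.5, 0.6, 5.0]
grip_width: 0.001
```

```bash
cat > look.py <<'E'
from h import *
import sys
s=ctrl.sense();print(s["time_s"],s["eef_pos"],s["force"])
a=ctrl.capture("side")[130:210,200:300,::-1];b=ctrl.capture("wrist")[100:340,100:400,::-1]
cv2.imwrite(sys.argv[1],np.hstack([cv2.resize(a,(400,320),interpolation=2),cv2.resize(b,(400,320),interpolation=2)]))
E
python3 look.py pics/p6.png
```

```text
5.0 [463.42757484 -48.49820325 124.3501438 ] [-0.50241439  0.55454527  4.99719308]
```

View pics/p6.png

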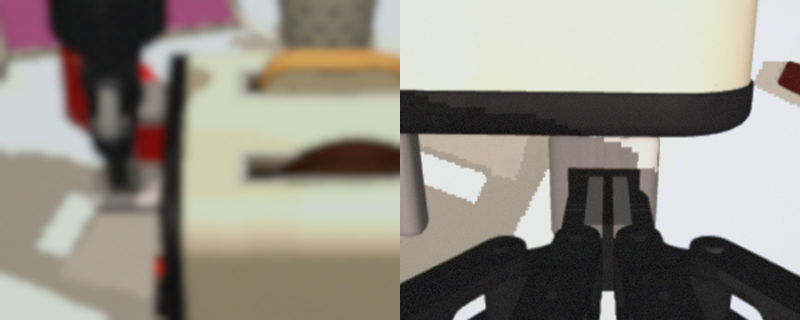

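Contact came with 5.0 N at TCP z of about 125, and the tips are on the right pad's centre. I'll push on, stepping and watching force.

Call:
apply_moves([
  [0,0,0,0.5,0],
  [0,0,0,0.5,0],
  [0,0,0,0.5,0],
  [0,0,0,0.5,0],
  [0,0,0,0.5,0],
  [0,0,0,0.5,0],
  [0,0,0,0,0],
  [0,0,0,0,0],
])

```text
time_s: 5.77
eef_pos: [463.0, -48.4, 93.9]
ee_rot: [-0.0, 1.0, -0.0, -0.0]
force: [0.0, 1.2, -0.3]
grip_width: -0.003
```

```bash
python3 look.py pics/p7.png
```

```text
5.7667 [463.02284552 -48.35071227  93.85882216] [ 0.00856798  1.2331747  -0.25869327]
```

View pics/p7.png

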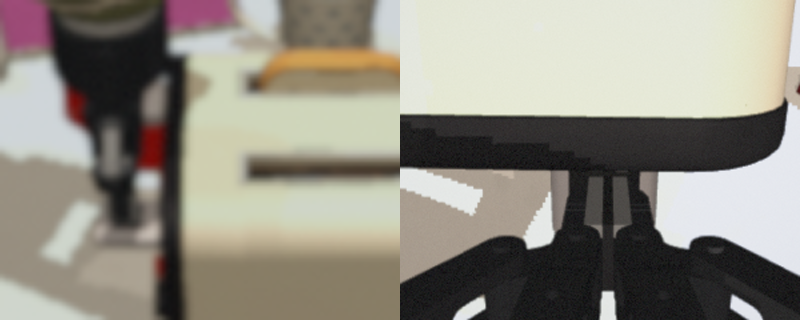

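The rye slice has lowered and the lever is down. With no force on it now, it may have coasted past its catch. I still need a firm push past 37 mm, so I'll step on.

Call:
apply_moves([
  [0,0,0,0.3,0],
  [0,0,0,0.2,0],
  [0,0,0,0,0],
  [0,0,0,0,0],
])

```text
time_s: 6.2
eef_pos: [463.4, -48.5, 89.5]
ee_rot: [0.0, 1.0, -0.0, 0.0]
force: [-2.1, 0.4, 8.2]
grip_width: -0.002
```

Call:
apply_moves([
  [0,0,0,0.2,0],
  [0,0,0,0,0],
  [0,0,0,0,0],
])

```text
time_s: 6.45
eef_pos: [463.4, -48.5, 87.5]
ee_rot: [0.0, 1.0, -0.0, 0.0]
force: [-1.9, 1.3, 7.4]
grip_width: -0.001
```

Call:
apply_moves([
  [0,0,0,0.15,0],
  [0,0,0,0,0],
  [0,0,0,0,0],
])

```text
time_s: 6.7
eef_pos: [463.4, -48.5, 86.1]
ee_rot: [0.0, 1.0, -0.0, 0.0]
force: [-1.5, 1.0, 8.3]
grip_width: 0.001
```

Call:
apply_moves([
  [0,0,0,0.1,0],
  [0,0,0,0,0],
  [0,0,0,0,0],
])

```text
time_s: 6.95
eef_pos: [463.4, -48.5, 85.1]
ee_rot: [0.0, 1.0, -0.0, 0.0]
force: [-1.8, 0.3, 8.4]
grip_width: -0.0
```

```bash
python3 look.py pics/p8.png
```

```text
6.95 [463.44084235 -48.504805    85.0868185 ] [-1.8492661   0.26588844  8.35160832]
```

View pics/p8.png

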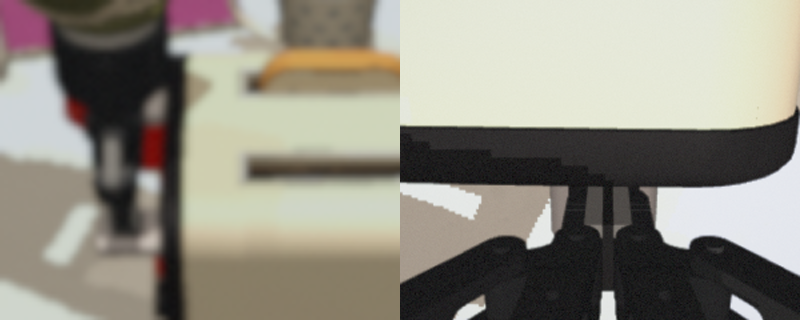

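Held at about 40–41 mm down with 8.4 N. The rye is lowered and the white slice is still up. I'll retreat slowly straight up.

Call:
apply_moves([
  [0,0,0,-0.3,0],
  [0,0,0,-0.3,0],
  [0,0,0,-0.4,0],
  [0,0,0,-0.6,0],
  [0,0,0,0,0],
  [0,0,0,0,0],
])

```text
time_s: 7.55
eef_pos: [463.3, -48.5, 100.7]
ee_rot: [0.0, 1.0, -0.0, 0.0]
force: [-0.6, -0.6, -0.0]
grip_width: -0.002
```

Call:
apply_moves([
  [0,0,0,-1.5,0],
  [0,0,0,-2.5,0],
  [0,0,0,-2.5,0],
  [0,0,0,-2.5,0],
  [0,0,0,-2.5,0],
  [0,0,0,-2.5,0],
  [0,-2,0,-2,0],
  [0,-2,0,0,0],
  [0,-2,0,0,0],
  [0,0,0,0,0],
  [0,0,0,0,0],
  [0,0,0,0,0],
])

```text
time_s: 8.55
eef_pos: [403.6, -48.5, 260.4]
ee_rot: [-0.0, 1.0, -0.0, 0.0]
force: [-0.5, -0.8, 0.5]
grip_width: -0.002
```

```bash
python3 look.py pics/p9.png; python3 - <<'E'
from h import *
cv2.imwrite("pics/side9.png",ctrl.capture("side")[:,:,::-1])
E
```

```text
8.55 [403.62799871 -48.50784027 260.43906042] [-0.50897075 -0.75156056  0.46171779]
```

View pics/p9.png

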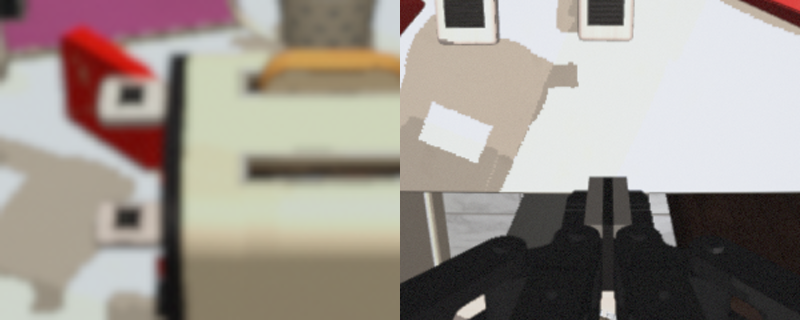

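View pics/side9.png

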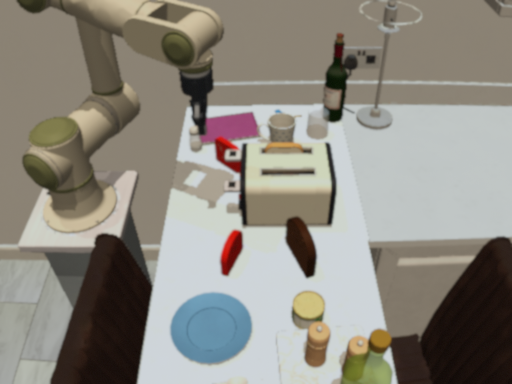

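The right pad's mark now sits at (232,184.5), against 174.7 before. That is about 34 mm down, the latched depth, with the hand clear. The left lever (232,154), mug, plate and tin are unmoved.

```bash
python3 -c "
from rig import ctrl
print(ctrl.finish_job())"
```

```text
the job is handed in; nothing more can be done
None
```

The rye's lever (the right one) is down and latched with the slice lowered, the hand is clear of everything, and I handed the job in at about 8.7 s.

- **Push:** With the fingers shut, I pressed the right lever's pad to about 40–41 mm down. I estimated that depth from the height at first contact. The force was about 8.4 N, well under the 60 N limit. I then backed off straight up.
- **Last checks:** The side view put the lever about 34 mm down with nothing touching it, which matches the latched position. The rye is lowered in its slot. The white slice and its lever are still up. The mug, plate and tin look unmoved.
- **What disagreed:** The fingertips met the pad at a TCP height of about 125 mm, not the 161 mm that the given tip extent implies. All three cameras showed the same offset, so I relied on the contact force instead.
- **One more oddity:** Partway down, at about 32 mm, the force briefly read zero, probably because the lever had coasted past its catch. I then pushed on past the catch with steady contact.

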